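Lock the dumbbell handle into the quick-lock weight head

ROBOT

A 6-joint arm with a two-finger parallel gripper is mounted at the origin on the work surface. World frame = base frame: x ahead of the robot, y to its left, z up, the work surface at z = 0. Lengths are in m, angles in rad, forces in N, time in s.
With the tool pointing down it reaches from about 0.225 to 0.875 m from the base axis. Payload 3.4 kg.
Tool frame: the origin (TCP) lies between the finger pads, 19 mm behind the fingertips; this is the grasp point; z points along the fingers, y is the line along which they close (so a half turn about z gives the same grasp; the last joint's range is limited). The gripper opens to 85 mm and grips with 20 to 120 N. Pads are 22 mm wide; open, the fingers measure 114 mm over their backs; the gripper's body (76 mm by 85 mm) begins 54 mm behind the grasp point. The pads swing forward as they close: fully open they stand 13 mm farther back than shut.
Start: joints at [-1.362, 0.276, 1.505, -0, 1.361, -0.121], TCP at [0.186, -0.544, 0.25] pointing down, gripper open.
Joint ranges: [-2.89, 2.89], [-0.75, 2.08], [0.22, 2.7], [-1.18, 4.32], [0.11, 2.71], [-2.7, 2.7]. Speed limits (rad/s): [2.57, 2.57, 3.14, 3.14, 3.14, 3.14].

INTERFACE

Orientations are given as a unit quaternion [w, x, y, z].
In Python, from rig import manip gives the robot as it stands.
- The arm moves only by the shell command python3 -m pendant 'ROWS' [FORCE]. ROWS is JSON, a list of rows, each an object of numbers: "dx", "dy", "dz": the shift along the tool's x, y, z in m; "rx", "ry", "rz": the turn, a rotation vector about the tool's x, y, z in degrees; "hand": the finger opening in m, from 0 to 0.0854. In form: [{"dx": .., "dy": .., "dz": .., "rx": .., "ry": .., "rz": .., "hand": ..}, ...]. A call has 1 to 12 rows; each row shifts and turns the commanded pose from where the row before left it, along the tool's axes as they then stand; what a row does not reach is not made up. A row lasts 1/12 s, in which the tool goes at most 41.7 mm and 7.16 degrees, less where a joint would pass 70% of its speed; a pose out of reach is approached as far as the arm can. A call is refused whole if a number of a shift passes 0.0417 or a number of a turn 7.16, either way. A call with a gripper value outside its range is refused whole. The fingers move at their own pace and stop on an object; FORCE is the grip in N (left out, the last holds). Time passes only in rows, so rows that do not move let the fingers close. It gives the time, the measured TCP pose, the force, the opening and the grip force at its end, in the units of the state.
- manip.get_state(): the state, without advancing time (a new reading comes with each control period).
- manip.get_image(name): name is "scene" or "top" or "wrist"; returns a dict with "frame" (400x640x3 uint8, red, green, blue), "fx", "fy", "cx", "cy" (pixels), "distortion" ([k1, k2, p1, p2, k3] as OpenCV has them; the pictures are not rectified), "position" and "attitude" of the camera in the world; the wrist camera has in their place "mount" (4x4, takes a point from camera to tool coordinates, whose origin is the TCP and whose axes are the flange's). Camera axes: x right, y up, looking along -z (the intrinsics and any distortion apply to the point x, -y, -z); pixel columns grow to the right and rows downward; lengths in m; the calibration is good to about 2 mm. A picture is of the moment at which its call begins: read the wrist's pose just before it. There is no depth.
- manip.sign_off(): hands the job in; it is judged then, once.
The state is a dict: "clock": time; "qpos": joint angles; "qd": joint speeds; "effort": joint torques, N m; "position": TCP position; "ee_rot": TCP orientation; "contact_force": force on the tool from outside, world axes, zero at the start; "moment": the same for the moment, N m; "width": finger opening in m; "gripper_force": force on a finger pad.
Only numpy, scipy, OpenCV 4.12 (cv2) and the standard library are available. Lean on these libraries where they do the work, as an engineer would, in place of code of your own. Each camera call takes 0.05 s, during which the arm holds its last target. There are 200 camera calls.

TASK

Pull the spring sleeve of the weight head's quick-lock socket back (down) until it catches and stays back by itself. Then take the chrome handle out of the caddy and push its plug gently, feeling for the bore and never with more than about 35 N, down into the socket until the sleeve springs forward and locks it, and leave the handle standing locked there. Do not disturb the other things on the step.

Things in the scene. Friction and masses are not known exactly. Their poses are not given: they have to be found in the camera images.
- head: Weight head: fixed black rubber disc, diameter 150 mm, 45 high, lying flat; origin at the centre of its underside, z up. On it stands a rigid steel quick-lock socket, an upright tube of outer diameter 32 from z=45 to z=105 with a sliding sleeve round it. The socket is set eccentrically: its axis is 5.5 to 8 mm off the head's centre, in an unmeasured direction.
- head_mid (a point): Point on the head's own centre line at the height of the socket's mouth rim, 105 mm above the head's underside. Bore: diameter 22, with a 1.5 mm chamfer of 45 degrees at the mouth. The real axis of bore and sleeve is parallel to this line but 5.5 to 8 mm off it, in any direction: find it by feel (such as the side force when closing on the sleeve) or by sight.
- head_plunger (a point): Point on the head's centre line 65.5 mm above its underside: the height of the top of the spring plunger inside the bore while the sleeve is latched back. Pressing it down 2 to 5 mm (up to about 17 N, the handle's weight included) trips the sleeve. While the sleeve is forward two pins (at 88 to 94 mm) block the bore; when it is latched back they stand clear, sideways over the sleeve's top edge.
- sleeve (a joint): Steel ribbed sleeve round the socket, concentric with the bore: diameter 50 mm, from 67 to 97 above the head's underside when forward; its lowest 5 mm are a flange of diameter 62. Value in m: 0 forward (up, as at the start), grows pulled down, stop 0.0115. Spring 6 N at 0, 14 N at the stop. Pulled past 0.010 it is caught and rests near 0.009; a plug pushed home frees it to 0.
- handle: Chrome dumbbell handle, 172 mm long, about 0.5 kg, upright in the caddy, plug down; origin at the plug's tip, z up along its axis. Plug: cone from diameter 16 at the tip to 20 at z=4, then diameter 20 to z=45, with a groove of diameter 14.4 from z=21.5 to 35. Collar of diameter 44 from z=45 to 53. Fully home the tip is 60 to 62 above the head's underside, the collar at the mouth rim.
- handle_grip (a point): Point on the handle's axis 140 mm above the plug's tip and 32 below its top: a good height for the TCP. The bar is round, diameter 28, from 53 to 165 above the tip; the end cap above it has diameter 32.
- caddy: Black plastic caddy, fixed, 120 x 110 x 62 mm high, origin at the centre of its underside; in the middle of its top a well of diameter 31, 54 deep, in which the handle's plug hangs; the collar rests on the top.
- clip_a: Bystander: grey collar clip, ring of diameter 50 mm with two tabs to 52 from its centre along its x, 22 high; origin at the underside of the ring's centre.
- clip_b: Bystander: second grey collar clip, like the first.
- ball_center (a point): Bystander: lacrosse ball, diameter 63 mm, its centre.
- jar: Bystander: glass jar with screw lid, diameter 80 mm, 110 high, origin under its centre.
- tin: Bystander: aluminium tin, diameter 76 mm, 80 high, origin under its centre.
- plate: Bystander: rubber weight plate lying flat, diameter 120 mm, 30 high, origin under its centre.
Mind the look-alikes: they are no part of the job. What is meant by the handle is not red or yellow, and is the smaller of those in its own colour.

How it is judged:
On the way, in this order (a step that is already met when the one before it is completed fails the run):
1. the sleeve is latched back and stays so with the fingers off it (value of joint sleeve above 0.0075 m and contact force between the fingers and head below 0.3 N), for 0.3 s.
2. the plug's tip is in the bore, the sleeve still back (value of joint sleeve above 0.0075 m and z of handle in the frame of head below 0.092 m and horizontal distance between handle and head below 0.011 m), for 0.05 s.
At the end, for the whole second after the job is handed in: The handle stands at rest, upright within 0.1 rad, in the socket, its tip 56 to 63.5 mm above the head's underside (fully home is 60 to 62) and within 11 mm of the head's centre line, and the sleeve is forward again (joint under 1.5 mm) (value of joint sleeve below 0.0015 m and z of handle in the frame of head between 0.056 and 0.0635 m and horizontal distance between handle and head below 0.011 m and angle between handle's own z axis and vertical below 0.1 rad and linear speed of handle below 0.02 m/s); the robot touches nothing.
It fails at once if the handle is pressed against the weight head or its socket with more than 35 N (contact force between handle and head above 35 N).
It fails at once if a bystander is moved more than 25 mm (distance of any of clip_a, clip_b, ball_center, jar, tin, plate from where it was at the start of the episode above 0.025 m).
It also fails if it takes over 72 s, if anything falls off the work surface, if the arm or the gripper's body presses on something with over 40 N, if the wrist force passes 120 N, or if a joint passes its speed limit or range.

## Working session

There is one attempt and no reset: what is moved stays moved. The work goes in short steps, Python scripts to look and compute and a shell command to move; the robot and the scene stay as the last step left them, time stands still between calls to the robot, and variables do not carry over. Pictures are saved under pics/ and viewed, at most 10 in all, crops included, and the job is handed in when it is done.

```bash
mkdir -p pics; cat > h.py <<'E'
import numpy as np, cv2, pickle
from rig import manip
from scipy.spatial.transform import Rotation as R
def q2R(q): return R.from_quat([q[1],q[2],q[3],q[0]]).as_matrix()
def grab(name,fn):
    s=manip.get_state(); d=manip.get_image(name)
    if 'mount' in d:
        M=np.array(d['mount']); Rt=q2R(s['ee_rot']); d['Rc']=Rt@M[:3,:3]; d['pc']=Rt@M[:3,3]+np.array(s['position'])
    else:
        a=np.array(d['attitude']); d['Rc']=a if a.shape==(3,3) else q2R(a); d['pc']=np.array(d['position'])
    cv2.imwrite(f'pics/{fn}.png',np.array(d['frame'])[:,:,::-1]); pickle.dump(d,open(f'pics/{fn}.pkl','wb')); return d
def load(fn): return pickle.load(open(f'pics/{fn}.pkl','rb'))
def K(d): return np.array([[d['fx'],0,d['cx']],[0,d['fy'],d['cy']],[0,0,1.]])
def ray(d,u,v):
    p=cv2.undistortPoints(np.array([[[u,v]]],float),K(d),np.array(d['distortion'],float))[0,0]
    r=d['Rc']@np.array([p[0],-p[1],-1]); return d['pc'],r/np.linalg.norm(r)
def onz(d,u,v,z):
    p,r=ray(d,u,v); return p+r*(z-p[2])/r[2]
def proj(d,P):
    c=(np.atleast_2d(P)-d['pc'])@d['Rc']; c=c*[1,-1,-1]
    return cv2.projectPoints(c.reshape(-1,1,3),np.zeros(3),np.zeros(3),K(d),np.array(d['distortion'],float))[0][:,0]
E
python3 - <<'E'
from h import *
for n in ['scene','top']:
    d=grab(n,n+'0'); print(n,d['pc'],d['Rc'].round(3),d['fx'],d['distortion'],d['attitude'])
print(manip.get_state())
E
```

```text
scene [0.86297023 0.44244065 0.91629923] [[-0.8   -0.506  0.323]
 [ 0.6   -0.665  0.445]
 [-0.011  0.549  0.836]] 374.01022658060884 [-0.03786505  0.          0.          0.          0.        ] [0.3044135  0.08585148 0.27358    0.90835892]
top [0.45136806 0.00996408 1.31046631] [[ 0.001  0.996 -0.09 ]
 [-1.     0.001  0.002]
 [ 0.003  0.09   0.996]] 463.59982251184204 [-0.02496017  0.          0.          0.          0.        ] [ 0.70661249  0.03089664 -0.03267717 -0.70617022]
{'clock': 0.1, 'qpos': array([-1.36201886e+00,  2.76547323e-01,  1.50599481e+00, -1.15629998e-06,
        1.36072462e+00, -1.21036218e-01]), 'qd': array([-1.62898230e-03, -2.70472410e-04, -2.60841377e-03,  4.25983723e-04,
       -1.24642412e-04, -4.00992849e-05]), 'effort': array([ 1.01071390e-03, -4.17701232e+01, -2.46404797e+01, -3.12144011e-04,
        5.87145900e-03,  6.58982628e-06]), 'position': array([ 0.1861062 , -0.54358335,  0.24922199]), 'ee_rot': array([-8.36219780e-04,  9.86433287e-01,  1.64160500e-01, -3.72749208e-05]), 'contact_force': array([-0.04522301,  0.13730549, -0.27728899]), 'moment': array([ 0.02933083,  0.03500824, -0.04034829]), 'gripper_force': 0.0, 'width': 0.08514576522761917}
```

View pics/scene0.png

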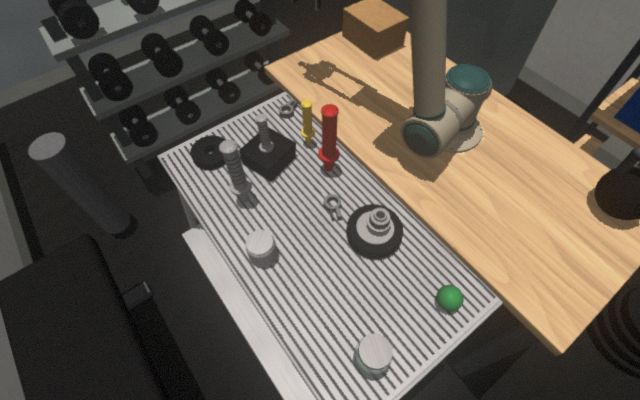

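View pics/top0.png

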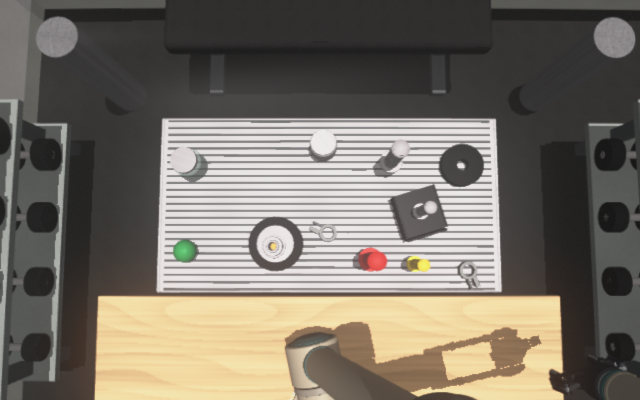

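```bash
cat >> h.py <<'E'
def tri(obs):
    A=np.zeros((3,3));b=np.zeros(3);L=[]
    for d,u,v in obs:
        p,r=ray(d,u,v);P=np.eye(3)-np.outer(r,r);A+=P;b+=P@p;L.append((p,P))
    X=np.linalg.solve(A,b); return X,[np.linalg.norm(P@(X-p)) for p,P in L]
E
python3 - <<'E'
from h import *
s,t=load('scene0'),load('top0')
for n,a,b in [('socket',(380,213),(274,246)),('handletop',(263,121),(431,207)),('ball',(450,298),(184,251)),('bigtop',(230,147),(401,147)),('red',(330,110),(376,261)),('yellow',(307,105),(424,265)),('stepcornerFL',(498,299),(158,292)),('cadFL',(274,179),(405,241)),]:
    X,e=tri([(s,*a),(t,*b)]); print(n,X.round(4),np.round(e,4))
E
python3 - <<'E'
import cv2
a=cv2.imread('pics/scene0.png');b=cv2.imread('pics/top0.png')
import numpy as np
f=lambda i,x,y,w,h,k:cv2.resize(i[y:y+h,x:x+w],None,fx=k,fy=k,interpolation=cv2.INTER_CUBIC)
r=lambda i,x,y:f(i,x,y,100,75,4)
cv2.imwrite('pics/c1.png',np.vstack([np.hstack([r(a,330,190),r(b,226,207)]),np.hstack([r(a,215,100),r(b,370,175)])]))
E
```

```text
socket [0.4557 0.1438 0.1024] [0.0021 0.0021]
handletop [ 0.5493 -0.2495  0.1696] [0.0048 0.0048]
ball [0.4432 0.3987 0.0291] [0.0004 0.0004]
bigtop [ 0.6858 -0.1669  0.2324] [0.0049 0.0049]
red [ 0.4219 -0.1065  0.244 ] [0.0006 0.0006]
yellow [ 0.4083 -0.2329  0.1601] [0.0025 0.0025]
stepcornerFL [ 0.3302  0.4759 -0.0048] [0.0036 0.0036]
cadFL [ 0.5017 -0.2618 -0.1584] [0.0329 0.0329]
```

View pics/c1.png

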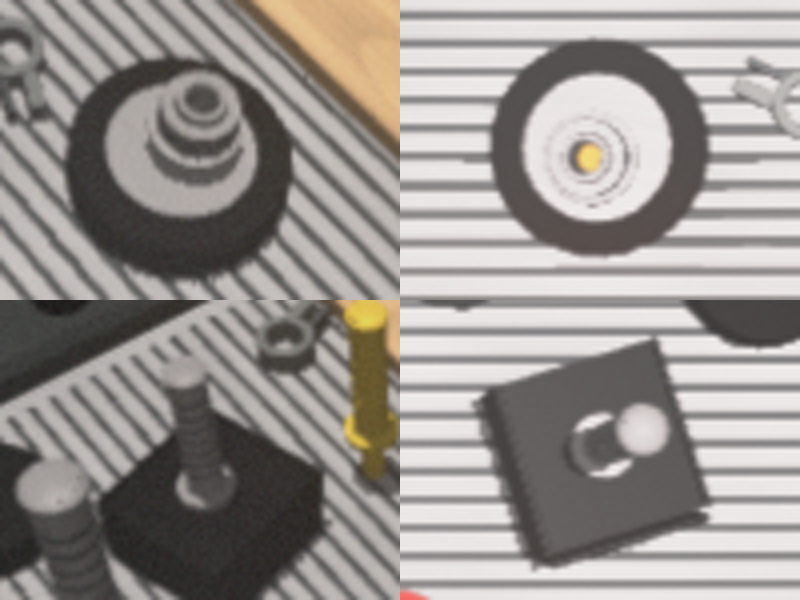

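The target is the chrome handle in the caddy: top (430,208), scene (265,133). The look-alikes are the larger chrome handle at top (400,150), the red one at (375,260) and the yellow one at (420,265). The crop confirms the choice, and the socket mouth is at top (273,246). Next I move above the head for a close view.

```bash
python3 -m pendant '[{"dz":-0.04},{"dz":-0.04},{"dx":0.024,"dy":-0.028},{"dx":0.024,"dy":-0.028},{"dx":0.024,"dy":-0.028},{"dx":0.024,"dy":-0.028},{"dx":0.024,"dy":-0.028},{"dx":0.024,"dy":-0.028},{"dx":0.024,"dy":-0.028},{"dx":0.024,"dy":-0.028},{"dx":0.024,"dy":-0.028},{"dx":0.024,"dy":-0.028}]'
python3 -m pendant '[{"dx":0.024,"dy":-0.028},{"dx":0.024,"dy":-0.028},{"dx":0.024,"dy":-0.028},{"dx":0.024,"dy":-0.028},{"dx":0.024,"dy":-0.028},{"dx":0.024,"dy":-0.028},{"dx":0.024,"dy":-0.028},{"dx":0.024,"dy":-0.028},{"dx":0.024,"dy":-0.028},{"dx":0.024,"dy":-0.028},{},{}]'
python3 - <<'E'
from h import *
d=grab('wrist','w1');s=manip.get_state()
print(s['position'],s['ee_rot'],np.array(d['mount']).round(3),d['fx'],d['distortion'],d['pc'])
print(q2R(s['ee_rot']).round(3), proj(d,[0.4557,0.1438,0.105]))
E
```

```text
[ 0.18611953 -0.5436251   0.24933484] [-7.18987216e-04  9.86434450e-01  1.64154068e-01 -3.99967322e-05] [[-0.001  0.947  0.322  0.082]
 [ 1.     0.001 -0.001 -0.001]
 [-0.001  0.322 -0.947 -0.124]
 [ 0.     0.     0.     1.   ]] 326.8376093052542 [-0.05312306  0.          0.          0.          0.        ] [ 0.26365113 -0.51578717  0.37292893]
[[ 0.946  0.324 -0.   ]
 [ 0.324 -0.946  0.001]
 [ 0.    -0.001 -1.   ]] [[1401.14450098 1086.02443363]]invalid input
invalid input
```

View pics/w1.png

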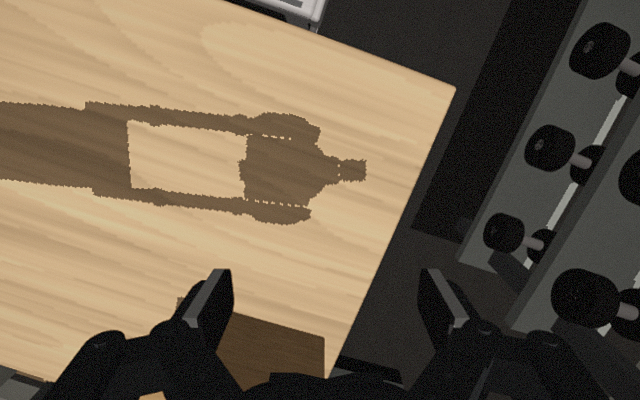

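The wrist picture only shows the table because the moves were refused. I'll try rows with every field filled in.

```bash
python3 -m pendant '[{"dx":0,"dy":0,"dz":-0.04,"rx":0,"ry":0,"rz":0,"hand":0.085},{"dx":0,"dy":0,"dz":-0.04,"rx":0,"ry":0,"rz":0,"hand":0.085}]'
```

```text
clock: 0.32
position: [0.1858, -0.542, 0.3275]
ee_rot: [-0.004, 0.986, 0.164, -0.0]
contact_force: [1.1, -1.7, 0.8]
width: 0.0847
gripper_force: 0.0
```

```bash
python3 -m pendant '[{"dx":0.024,"dy":-0.028,"dz":0},{"dx":0.024,"dy":-0.028,"dz":0}]'; python3 -m pendant --help | head -20
```

```text
invalid input
invalid input: not JSON, or not a number
```

```bash
python3 -m pendant '[{"dx":0.024,"dy":-0.028,"dz":0,"rx":0,"ry":0,"rz":0,"hand":0.085},{"dx":0.024,"dy":-0.028,"dz":0,"rx":0,"ry":0,"rz":0,"hand":0.085},{"dx":0.024,"dy":-0.028,"dz":0,"rx":0,"ry":0,"rz":0,"hand":0.085},{"dx":0.024,"dy":-0.028,"dz":0,"rx":0,"ry":0,"rz":0,"hand":0.085},{"dx":0.024,"dy":-0.028,"dz":0,"rx":0,"ry":0,"rz":0,"hand":0.085},{"dx":0.024,"dy":-0.028,"dz":0,"rx":0,"ry":0,"rz":0,"hand":0.085},{"dx":0.024,"dy":-0.028,"dz":0,"rx":0,"ry":0,"rz":0,"hand":0.085},{"dx":0.024,"dy":-0.028,"dz":0,"rx":0,"ry":0,"rz":0,"hand":0.085},{"dx":0.024,"dy":-0.028,"dz":0,"rx":0,"ry":0,"rz":0,"hand":0.085},{"dx":0.024,"dy":-0.028,"dz":0,"rx":0,"ry":0,"rz":0,"hand":0.085}]'
python3 -m pendant '[{"dx":0.024,"dy":-0.028,"dz":0,"rx":0,"ry":0,"rz":0,"hand":0.085},{"dx":0.024,"dy":-0.028,"dz":0,"rx":0,"ry":0,"rz":0,"hand":0.085},{"dx":0.024,"dy":-0.028,"dz":0,"rx":0,"ry":0,"rz":0,"hand":0.085},{"dx":0.024,"dy":-0.028,"dz":0,"rx":0,"ry":0,"rz":0,"hand":0.085},{"dx":0.024,"dy":-0.028,"dz":0,"rx":0,"ry":0,"rz":0,"hand":0.085},{"dx":0.024,"dy":-0.028,"dz":0,"rx":0,"ry":0,"rz":0,"hand":0.085},{"dx":0.024,"dy":-0.028,"dz":0,"rx":0,"ry":0,"rz":0,"hand":0.085},{"dx":0.024,"dy":-0.028,"dz":0,"rx":0,"ry":0,"rz":0,"hand":0.085},{"dx":0.024,"dy":-0.028,"dz":0,"rx":0,"ry":0,"rz":0,"hand":0.085},{"dx":0.024,"dy":-0.028,"dz":0,"rx":0,"ry":0,"rz":0,"hand":0.085},{"dx":0,"dy":0,"dz":0.03,"rx":0,"ry":0,"rz":0,"hand":0.085},{"dx":0,"dy":0,"dz":0,"rx":0,"ry":0,"rz":0,"hand":0.085}]'
python3 - <<'E'
from h import *
d=grab('wrist','w2');s=manip.get_state()
print(s['position'],s['contact_force'],q2R(s['ee_rot']).round(3), proj(d,[0.4557,0.1438,0.105]))
E
```

```text
clock: 1.15
position: [0.3226, -0.1996, 0.3299]
ee_rot: [0.0, 0.986, 0.164, 0.0]
contact_force: [0.7, -0.1, -0.3]
width: 0.0847
gripper_force: 0.0
clock: 2.15
position: [0.4566, 0.1427, 0.2954]
ee_rot: [-0.0, 0.986, 0.166, -0.005]
contact_force: [-0.8, -0.6, -1.8]
width: 0.0851
gripper_force: 0.0
[0.45698451 0.14164035 0.29732017] [-0.76377533 -0.79626503 -0.04973843] [[ 0.945  0.326 -0.007]
 [ 0.326 -0.945 -0.002]
 [-0.007 -0.001 -1.   ]] [[325.4364336  180.41010917]]
```

View pics/w2.png

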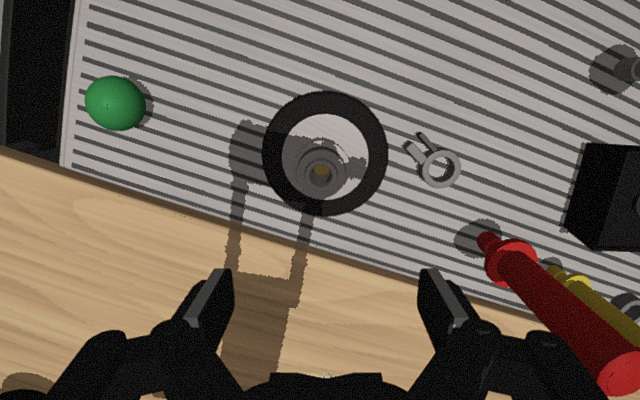

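The picture shows the disc at (325,153) with the socket mouth near (321,173). I'll fit both.

```bash
cat > fit.py <<'E'
from h import *
from scipy.optimize import least_squares
import sys
def circle(c,r,z,n=72):
    a=np.linspace(0,2*np.pi,n,endpoint=False); return np.c_[c[0]+r*np.cos(a),c[1]+r*np.sin(a),np.full(n,z)]
def overlay(d,items,x,y,w,h,k,fn):
    im=np.ascontiguousarray(np.array(d['frame'])[:,:,::-1][y:y+h,x:x+w]); im=cv2.resize(im,None,fx=k,fy=k,interpolation=cv2.INTER_CUBIC)
    im=cv2.convertScaleAbs(im,alpha=1.5)
    for (c,r,z,col) in items:
        p=(proj(d,circle(c,r,z,48))+.5-[x,y])*k
        for q in p: cv2.circle(im,tuple(int(t) for t in q),1,col,-1)
    cv2.imwrite(f'pics/{fn}.png',im)
E
cat > f1.py <<'E'
from fit import *
d=load('w2'); g=cv2.cvtColor(np.array(d['frame']),cv2.COLOR_RGB2GRAY).astype(float)
g=cv2.GaussianBlur(g,(3,3),0)
# disc: inner lid ring edge unknown; maximise radial contrast on outer rim (z .045 r .075)
def score(c,r,z,dr,s):
    def m(rr):
        p=proj(d,circle(c,rr,z)).astype(np.float32); return cv2.remap(g.astype(np.float32),p[:,0:1],p[:,1:2],cv2.INTER_LINEAR)[:,0]
    return np.mean(np.clip(s*(m(r+dr)-m(r-dr)),-40,40))
best=max(((score((x,y),.075,.045,.003,1),x,y) for x in np.arange(.44,.48,.001) for y in np.arange(.12,.165,.001)))
print('disc',best)
b2=sorted([(score((best[1]+a,best[2]+b),.016,.105,.0015,-1)+score((best[1]+a,best[2]+b),.011,.105,.0015,1),a,b) for a in np.arange(-.012,.0121,.001) for b in np.arange(-.012,.0121,.001)])[-5:]
print('sock',np.round(b2,4))
c=np.array(best[1:]);o=c+np.array(b2[-1][1:])
print(c,o)
overlay(d,[(c,.075,.045,(0,0,255)),(o,.016,.105,(0,255,0)),(o,.011,.105,(255,255,0)),(o,.025,.097,(0,255,255))],255,85,140,140,4.2,'f1')
E
python3 f1.py
```

```text
disc (np.float32(38.689056), np.float64(0.467), np.float64(0.14800000000000002))
sock [[ 1.85160e+01 -1.20000e-02 -1.10000e-02]
 [ 1.95737e+01 -1.10000e-02 -1.20000e-02]
 [ 1.96027e+01 -8.00000e-03  2.00000e-03]
 [ 2.03642e+01 -1.20000e-02 -1.20000e-02]
 [ 2.05519e+01 -9.00000e-03  2.00000e-03]]
[0.467 0.148] [0.458 0.15 ]
```

View pics/f1.png

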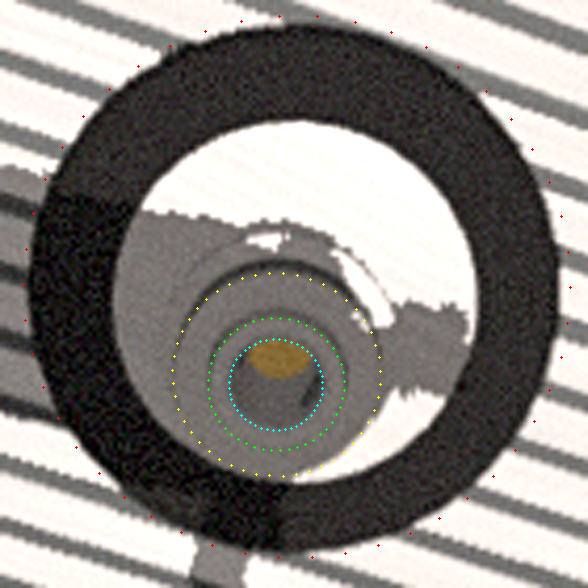

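The fit lies on the bore, so the socket axis is about (0.458, 0.150). I'll descend with the hand open.

```bash
python3 -m pendant '[{"dx":0.0037,"dy":-0.0076,"dz":0.03,"rx":0,"ry":0,"rz":0,"hand":0.085},{"dx":0,"dy":0,"dz":0.03,"rx":0,"ry":0,"rz":0,"hand":0.085},{"dx":0,"dy":0,"dz":0.03,"rx":0,"ry":0,"rz":0,"hand":0.085},{"dx":0,"dy":0,"dz":0.03,"rx":0,"ry":0,"rz":0,"hand":0.085},{"dx":0,"dy":0,"dz":0.02,"rx":0,"ry":0,"rz":0,"hand":0.085},{"dx":0,"dy":0,"dz":0.01,"rx":0,"ry":0,"rz":0,"hand":0.085},{"dx":0,"dy":0,"dz":0,"rx":0,"ry":0,"rz":0,"hand":0.085},{"dx":0,"dy":0,"dz":0,"rx":0,"ry":0,"rz":0,"hand":0.085}]'; python3 -c "
from h import *
s=manip.get_state();print(s['position'],q2R(s['ee_rot']).round(4),s['contact_force'])"
```

```text
clock: 2.87
position: [0.4604, 0.1488, 0.1507]
ee_rot: [0.0, 0.987, 0.163, 0.0]
contact_force: [0.4, -0.9, -0.3]
width: 0.085
gripper_force: 0.0
[0.46044891 0.14875249 0.15071771] [[ 9.466e-01  3.224e-01  4.000e-04]
 [ 3.224e-01 -9.466e-01 -3.000e-04]
 [ 3.000e-04  4.000e-04 -1.000e+00]] [ 0.36200508 -0.86018337 -0.322288  ]
```

```bash
python3 -m pendant '[{"dx":-0.0019,"dy":-0.0019,"dz":0.015,"rx":0,"ry":0,"rz":0,"hand":0.085},{"dx":0,"dy":0,"dz":0.015,"rx":0,"ry":0,"rz":0,"hand":0.085},{"dx":0,"dy":0,"dz":0.015,"rx":0,"ry":0,"rz":0,"hand":0.085},{"dx":0,"dy":0,"dz":0.0125,"rx":0,"ry":0,"rz":0,"hand":0.085},{"dx":0,"dy":0,"dz":0,"rx":0,"ry":0,"rz":0,"hand":0.06},{"dx":0,"dy":0,"dz":0,"rx":0,"ry":0,"rz":0,"hand":0.06},{"dx":0,"dy":0,"dz":0,"rx":0,"ry":0,"rz":0,"hand":0.06},{"dx":0,"dy":0,"dz":0,"rx":0,"ry":0,"rz":0,"hand":0.06}]' 20
python3 -m pendant '[{"dx":0,"dy":0,"dz":0,"rx":0,"ry":0,"rz":0,"hand":0.052},{"dx":0,"dy":0,"dz":0,"rx":0,"ry":0,"rz":0,"hand":0.048},{"dx":0,"dy":0,"dz":0,"rx":0,"ry":0,"rz":0,"hand":0.045},{"dx":0,"dy":0,"dz":0,"rx":0,"ry":0,"rz":0,"hand":0.045},{"dx":0,"dy":0,"dz":0,"rx":0,"ry":0,"rz":0,"hand":0.045}]' 20
```

```text
clock: 3.53
position: [0.4589, 0.1509, 0.094]
ee_rot: [0.0, 0.986, 0.164, 0.002]
contact_force: [0.1, 0.2, -0.7]
width: 0.0599
gripper_force: 0.0
clock: 3.95
position: [0.4591, 0.1498, 0.0939]
ee_rot: [0.001, 0.986, 0.165, 0.002]
contact_force: [1.7, -4.8, 4.9]
width: 0.0496
gripper_force: 22.0
```

```bash
for i in 1; do python3 -m pendant '[{"dx":0,"dy":0.001,"dz":0,"rx":0,"ry":0,"rz":0,"hand":0.045},{"dx":0,"dy":0,"dz":0,"rx":0,"ry":0,"rz":0,"hand":0.045},{"dx":0,"dy":0,"dz":0,"rx":0,"ry":0,"rz":0,"hand":0.045}]'; done
```

```text
clock: 4.2
position: [0.4591, 0.1495, 0.0939]
ee_rot: [0.0, 0.986, 0.164, 0.001]
contact_force: [0.2, -2.3, 5.5]
width: 0.0492
gripper_force: 22.1
```

```bash
python3 -m pendant '[{"dx":0,"dy":0.0008,"dz":0.002,"rx":0,"ry":0,"rz":0,"hand":0.045},{"dx":0,"dy":0,"dz":0.002,"rx":0,"ry":0,"rz":0,"hand":0.045},{"dx":0,"dy":0,"dz":0.002,"rx":0,"ry":0,"rz":0,"hand":0.045},{"dx":0,"dy":0,"dz":0.002,"rx":0,"ry":0,"rz":0,"hand":0.045},{"dx":0,"dy":0,"dz":0,"rx":0,"ry":0,"rz":0,"hand":0.045},{"dx":0,"dy":0,"dz":0,"rx":0,"ry":0,"rz":0,"hand":0.045}]' 40; python3 -m pendant '[{"dx":0,"dy":0,"dz":0.002,"rx":0,"ry":0,"rz":0,"hand":0.045},{"dx":0,"dy":0,"dz":0.002,"rx":0,"ry":0,"rz":0,"hand":0.045},{"dx":0,"dy":0,"dz":0,"rx":0,"ry":0,"rz":0,"hand":0.045},{"dx":0,"dy":0,"dz":0,"rx":0,"ry":0,"rz":0,"hand":0.045}]'
```

```text
clock: 4.7
position: [0.4593, 0.1494, 0.0867]
ee_rot: [-0.0, 0.986, 0.164, 0.002]
contact_force: [-1.5, -0.7, 12.9]
width: 0.0491
gripper_force: 45.7
clock: 5.03
position: [0.4593, 0.1494, 0.0827]
ee_rot: [-0.0, 0.986, 0.164, 0.002]
contact_force: [-2.2, -1.1, 12.9]
width: 0.0488
gripper_force: 45.8
```

```bash
python3 -m pendant '[{"dx":0,"dy":0,"dz":0.002,"rx":0,"ry":0,"rz":0,"hand":0.045},{"dx":0,"dy":0,"dz":0,"rx":0,"ry":0,"rz":0,"hand":0.045},{"dx":0,"dy":0,"dz":0,"rx":0,"ry":0,"rz":0,"hand":0.045}]'; python3 -m pendant '[{"dx":0,"dy":0,"dz":0.002,"rx":0,"ry":0,"rz":0,"hand":0.045},{"dx":0,"dy":0,"dz":0,"rx":0,"ry":0,"rz":0,"hand":0.045},{"dx":0,"dy":0,"dz":0,"rx":0,"ry":0,"rz":0,"hand":0.045}]'
```

```text
clock: 5.28
position: [0.4595, 0.1495, 0.0824]
ee_rot: [-0.0, 0.986, 0.164, 0.002]
contact_force: [-4.9, -1.5, 26.3]
width: 0.0492
gripper_force: 47.1
clock: 5.53
position: [0.4597, 0.1495, 0.0822]
ee_rot: [-0.0, 0.986, 0.164, 0.003]
contact_force: [-9.0, -2.1, 41.2]
width: 0.0491
gripper_force: 48.8
```

```bash
python3 -m pendant '[{"dx":0,"dy":0,"dz":-0.004,"rx":0,"ry":0,"rz":0,"hand":0.049},{"dx":0,"dy":0,"dz":0,"rx":0,"ry":0,"rz":0,"hand":0.06},{"dx":0,"dy":0,"dz":-0.003,"rx":0,"ry":0,"rz":0,"hand":0.08},{"dx":0,"dy":0,"dz":0,"rx":0,"ry":0,"rz":0,"hand":0.08},{"dx":0,"dy":0,"dz":0,"rx":0,"ry":0,"rz":0,"hand":0.08},{"dx":0,"dy":0,"dz":0,"rx":0,"ry":0,"rz":0,"hand":0.08},{"dx":0,"dy":0,"dz":0,"rx":0,"ry":0,"rz":0,"hand":0.08},{"dx":0,"dy":0,"dz":0,"rx":0,"ry":0,"rz":0,"hand":0.08},{"dx":0,"dy":0,"dz":0,"rx":0,"ry":0,"rz":0,"hand":0.08}]' 20; python3 -c "
from h import *
s=manip.get_state();print(s['qpos'],s['position'],s['contact_force'])"
```

```text
clock: 6.28
position: [0.4581, 0.1491, 0.0831]
ee_rot: [0.0, 0.986, 0.164, -0.0]
contact_force: [-0.6, -0.0, 0.5]
width: 0.0801
gripper_force: 0.0
[ 1.70090807e-01  2.98646528e-01  1.94503786e+00 -1.13386256e-04
  8.98671658e-01  1.41116085e+00] [0.45805628 0.14905632 0.08314314] [-0.63119485 -0.03128567  0.54525244]
```

```bash
python3 -m pendant '[{"dx":0,"dy":0,"dz":0,"rx":0,"ry":0,"rz":-7,"hand":0.08},{"dx":0,"dy":0,"dz":0,"rx":0,"ry":0,"rz":-7,"hand":0.08},{"dx":0,"dy":0,"dz":0,"rx":0,"ry":0,"rz":-7,"hand":0.08},{"dx":0,"dy":0,"dz":0,"rx":0,"ry":0,"rz":-7,"hand":0.08},{"dx":0,"dy":0,"dz":0,"rx":0,"ry":0,"rz":-7,"hand":0.08},{"dx":0,"dy":0,"dz":0,"rx":0,"ry":0,"rz":-7,"hand":0.08},{"dx":0,"dy":0,"dz":0,"rx":0,"ry":0,"rz":-7,"hand":0.08},{"dx":0,"dy":0,"dz":0,"rx":0,"ry":0,"rz":-7,"hand":0.08},{"dx":0,"dy":0,"dz":0,"rx":0,"ry":0,"rz":-7,"hand":0.08},{"dx":0,"dy":0,"dz":0,"rx":0,"ry":0,"rz":-7,"hand":0.08},{"dx":0,"dy":0,"dz":0,"rx":0,"ry":0,"rz":-7,"hand":0.08},{"dx":0,"dy":0,"dz":0,"rx":0,"ry":0,"rz":-7,"hand":0.08}]'; python3 -m pendant '[{"dx":0,"dy":0,"dz":0,"rx":0,"ry":0,"rz":-6,"hand":0.08},{"dx":0,"dy":0,"dz":0,"rx":0,"ry":0,"rz":0,"hand":0.06},{"dx":0,"dy":0,"dz":0,"rx":0,"ry":0,"rz":0,"hand":0.06},{"dx":0,"dy":0,"dz":0,"rx":0,"ry":0,"rz":0,"hand":0.052},{"dx":0,"dy":0,"dz":0,"rx":0,"ry":0,"rz":0,"hand":0.048},{"dx":0,"dy":0,"dz":0,"rx":0,"ry":0,"rz":0,"hand":0.045},{"dx":0,"dy":0,"dz":0,"rx":0,"ry":0,"rz":0,"hand":0.045},{"dx":0,"dy":0,"dz":0,"rx":0,"ry":0,"rz":0,"hand":0.045}]' 20; python3 -c "
from h import *
s=manip.get_state();print(s['qpos'],s['position'],s['contact_force'],q2R(s['ee_rot']).round(3))"
```

```text
clock: 7.28
position: [0.4582, 0.149, 0.0833]
ee_rot: [-0.0, 0.621, 0.784, -0.0]
contact_force: [-0.4, -0.8, 0.1]
width: 0.0801
gripper_force: 0.0
clock: 7.95
position: [0.4586, 0.1492, 0.0836]
ee_rot: [0.0, 0.582, 0.813, 0.0]
contact_force: [0.7, 0.5, 1.2]
width: 0.0496
gripper_force: 23.0
[ 1.70052101e-01  2.97977961e-01  1.94440635e+00  1.13488529e-04
  8.98357332e-01 -1.58993990e-01] [0.45860183 0.14919356 0.08364634] [0.67318499 0.54411567 1.18556012] [[-0.323  0.946  0.001]
 [ 0.946  0.323  0.   ]
 [-0.     0.001 -1.   ]]
```

```bash
python3 -m pendant '[{"dx":0,"dy":0,"dz":0,"rx":0,"ry":0,"rz":0,"hand":0.08},{"dx":0,"dy":0,"dz":0,"rx":0,"ry":0,"rz":0,"hand":0.08},{"dx":0,"dy":0,"dz":0,"rx":0,"ry":0,"rz":0,"hand":0.08},{"dx":0,"dy":0,"dz":0,"rx":0,"ry":0,"rz":0,"hand":0.08},{"dx":0,"dy":0,"dz":-0.03,"rx":0,"ry":0,"rz":0,"hand":0.08},{"dx":0,"dy":0,"dz":-0.04,"rx":0,"ry":0,"rz":0,"hand":0.085},{"dx":0,"dy":0,"dz":-0.04,"rx":0,"ry":0,"rz":0,"hand":0.085},{"dx":0,"dy":0,"dz":-0.04,"rx":0,"ry":0,"rz":0,"hand":0.085},{"dx":0,"dy":0,"dz":-0.04,"rx":0,"ry":0,"rz":0,"hand":0.085},{"dx":0,"dy":0,"dz":-0.03,"rx":0,"ry":0,"rz":0,"hand":0.085},{"dx":0,"dy":0,"dz":0,"rx":0,"ry":0,"rz":0,"hand":0.085}]'; python3 - <<'E'
from h import *
d=grab('wrist','w3');s=manip.get_state();print(s['position'],s['contact_force'],proj(d,[.4586,.1491,.105]))
sc,t=load('scene0'),load('top0')
print(onz(t,430.5,207.5,.189), onz(sc,261,120,.189), onz(t,421,211,.062),onz(sc,267,147,.062))
E
```

```text
clock: 8.87
position: [0.4613, 0.1497, 0.3103]
ee_rot: [0.005, 0.581, 0.814, 0.005]
contact_force: [0.8, -0.1, 0.4]
width: 0.0845
gripper_force: 0.0
[0.45989343 0.14940053 0.30711645] [ 0.22692308  0.144824   -0.71108657] [[320.80060006 178.86005211]]
[ 0.55015462 -0.24678205  0.189     ] [ 0.55646485 -0.23436851  0.189     ] [ 0.55181642 -0.24988773  0.062     ] [ 0.54843757 -0.24581583  0.062     ]
```

```bash
python3 -m pendant '[{"dx":-0.02,"dy":0,"dz":-0.025,"rx":0,"ry":0,"rz":0,"hand":0.085},{"dx":-0.0384,"dy":-0.0042,"dz":0,"rx":0,"ry":0,"rz":0,"hand":0.085},{"dx":-0.0384,"dy":-0.0042,"dz":0,"rx":0,"ry":0,"rz":0,"hand":0.085},{"dx":-0.0384,"dy":-0.0042,"dz":0,"rx":0,"ry":0,"rz":0,"hand":0.085},{"dx":-0.0384,"dy":-0.0042,"dz":0,"rx":0,"ry":0,"rz":0,"hand":0.085},{"dx":-0.0384,"dy":-0.0042,"dz":0,"rx":0,"ry":0,"rz":0,"hand":0.085},{"dx":-0.0384,"dy":-0.0042,"dz":0,"rx":0,"ry":0,"rz":0,"hand":0.085},{"dx":-0.0384,"dy":-0.0042,"dz":0,"rx":0,"ry":0,"rz":0,"hand":0.085},{"dx":-0.0384,"dy":-0.0042,"dz":0,"rx":0,"ry":0,"rz":0,"hand":0.085},{"dx":-0.0384,"dy":-0.0042,"dz":0,"rx":0,"ry":0,"rz":0,"hand":0.085},{"dx":-0.0384,"dy":-0.0042,"dz":0,"rx":0,"ry":0,"rz":0,"hand":0.085},{"dx":0,"dy":0,"dz":0,"rx":0,"ry":0,"rz":0,"hand":0.085}]';python3 -m pendant '[{"dx":0,"dy":0,"dz":0,"rx":0,"ry":0,"rz":0,"hand":0.085},{"dx":0,"dy":0,"dz":0,"rx":0,"ry":0,"rz":0,"hand":0.085}]'; python3 - <<'E'
from fit import *
d=grab('wrist','w4');s=manip.get_state();print(s['position'],s['contact_force'],s['qpos'],proj(d,[.551,-.247,.189]))
w=load('w3')
overlay(w,[((.4586,.1491),.016,.105,(0,255,0)),((.4586,.1491),.025,.088,(0,255,255)),((.4586,.1491),.025,.097,(0,0,255))],220,100,200,140,3.5,'a')
u,v=proj(d,[.551,-.247,.189])[0].astype(int)
overlay(d,[((.551,-.247),.016,.189,(0,255,0)),((.551,-.247),.022,.070,(0,255,255))],max(0,u-100),max(0,v-70),200,140,3.5,'b')
a,b=cv2.imread('pics/a.png'),cv2.imread('pics/b.png');w_=min(a.shape[1],b.shape[1])
cv2.imwrite('pics/ab.png',cv2.resize(np.vstack([a[:,:w_],b[:,:w_]]),None,fx=.61,fy=.61))
E
```

```text
clock: 9.92
position: [0.5498, -0.2537, 0.325]
ee_rot: [-0.0, 0.584, 0.812, -0.002]
contact_force: [0.2, 0.3, -0.5]
width: 0.085
gripper_force: 0.0
clock: 10.08
position: [0.5486, -0.2463, 0.3267]
ee_rot: [-0.002, 0.582, 0.813, 0.0]
contact_force: [0.6, 0.5, 0.1]
width: 0.0846
gripper_force: 0.0
[ 0.5487099  -0.24565707  0.32731799] [0.66885509 0.08307872 0.22474666] [-5.36924387e-01  2.86799385e-01  1.30126644e+00  5.00450762e-04
  1.55634615e+00 -8.67160889e-01] [[328.95435433 201.84642349]]
```

View pics/ab.png

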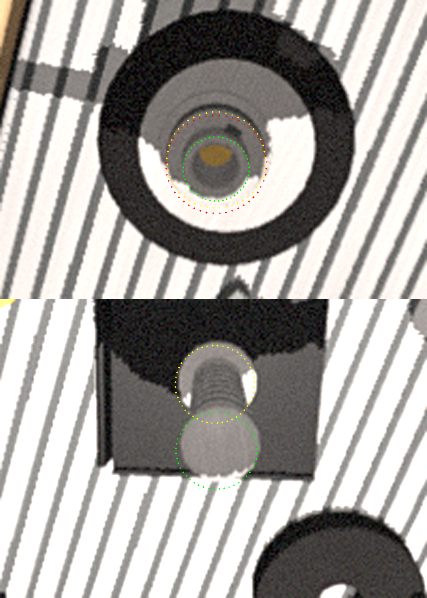

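The sleeve ring now sits lower and the bore is clear, so it is latched. The end cap is about 1 to 2 mm from the prediction. I'll descend and grip gently in two directions to centre the handle.

```bash
python3 -m pendant '[{"dx":-0.0004,"dy":0.0025,"dz":0.03,"rx":0,"ry":0,"rz":0,"hand":0.085},{"dx":0,"dy":0,"dz":0.03,"rx":0,"ry":0,"rz":0,"hand":0.085},{"dx":0,"dy":0,"dz":0.03,"rx":0,"ry":0,"rz":0,"hand":0.085},{"dx":0,"dy":0,"dz":0.03,"rx":0,"ry":0,"rz":0,"hand":0.085},{"dx":0,"dy":0,"dz":0.025,"rx":0,"ry":0,"rz":0,"hand":0.085},{"dx":0,"dy":0,"dz":0.015,"rx":0,"ry":0,"rz":0,"hand":0.085},{"dx":0,"dy":0,"dz":0.01,"rx":0,"ry":0,"rz":0,"hand":0.085},{"dx":0,"dy":0,"dz":0,"rx":0,"ry":0,"rz":0,"hand":0.06},{"dx":0,"dy":0,"dz":0,"rx":0,"ry":0,"rz":0,"hand":0.045},{"dx":0,"dy":0,"dz":0,"rx":0,"ry":0,"rz":0,"hand":0.035}]' 20;python3 -m pendant '[{"dx":0,"dy":0,"dz":0,"rx":0,"ry":0,"rz":0,"hand":0.03},{"dx":0,"dy":0,"dz":0,"rx":0,"ry":0,"rz":0,"hand":0.028},{"dx":0,"dy":0,"dz":0,"rx":0,"ry":0,"rz":0,"hand":0.025},{"dx":0,"dy":0,"dz":0,"rx":0,"ry":0,"rz":0,"hand":0.025},{"dx":0,"dy":0,"dz":0,"rx":0,"ry":0,"rz":0,"hand":0.025}]'
```

```text
clock: 10.97
position: [0.5527, -0.2462, 0.16]
ee_rot: [0.001, 0.581, 0.814, 0.0]
contact_force: [-0.3, -0.3, -0.0]
width: 0.0515
gripper_force: 0.0
clock: 11.38
position: [0.5528, -0.2466, 0.16]
ee_rot: [0.002, 0.582, 0.814, 0.0]
contact_force: [1.3, 0.4, 5.6]
width: 0.0276
gripper_force: 20.1
```

```bash
python3 -m pendant '[{"dx":0,"dy":0.0003,"dz":0,"rx":0,"ry":0,"rz":0,"hand":0.05},{"dx":0,"dy":0,"dz":0,"rx":0,"ry":0,"rz":0,"hand":0.05},{"dx":0,"dy":0,"dz":0,"rx":0,"ry":0,"rz":0,"hand":0.05},{"dx":0,"dy":0,"dz":0,"rx":0,"ry":0,"rz":7,"hand":0.05},{"dx":0,"dy":0,"dz":0,"rx":0,"ry":0,"rz":7,"hand":0.05},{"dx":0,"dy":0,"dz":0,"rx":0,"ry":0,"rz":7,"hand":0.05},{"dx":0,"dy":0,"dz":0,"rx":0,"ry":0,"rz":7,"hand":0.05},{"dx":0,"dy":0,"dz":0,"rx":0,"ry":0,"rz":7,"hand":0.05},{"dx":0,"dy":0,"dz":0,"rx":0,"ry":0,"rz":7,"hand":0.05},{"dx":0,"dy":0,"dz":0,"rx":0,"ry":0,"rz":7,"hand":0.05},{"dx":0,"dy":0,"dz":0,"rx":0,"ry":0,"rz":7,"hand":0.05},{"dx":0,"dy":0,"dz":0,"rx":0,"ry":0,"rz":7,"hand":0.05}]';python3 -m pendant '[{"dx":0,"dy":0,"dz":0,"rx":0,"ry":0,"rz":7,"hand":0.05},{"dx":0,"dy":0,"dz":0,"rx":0,"ry":0,"rz":7,"hand":0.05},{"dx":0,"dy":0,"dz":0,"rx":0,"ry":0,"rz":7,"hand":0.05},{"dx":0,"dy":0,"dz":0,"rx":0,"ry":0,"rz":6,"hand":0.05},{"dx":0,"dy":0,"dz":0,"rx":0,"ry":0,"rz":0,"hand":0.035},{"dx":0,"dy":0,"dz":0,"rx":0,"ry":0,"rz":0,"hand":0.03},{"dx":0,"dy":0,"dz":0,"rx":0,"ry":0,"rz":0,"hand":0.028},{"dx":0,"dy":0,"dz":0,"rx":0,"ry":0,"rz":0,"hand":0.025},{"dx":0,"dy":0,"dz":0,"rx":0,"ry":0,"rz":0,"hand":0.025},{"dx":0,"dy":0,"dz":0,"rx":0,"ry":0,"rz":0,"hand":0.02},{"dx":0,"dy":0,"dz":0,"rx":0,"ry":0,"rz":0,"hand":0.02}]' 20;python3 -c "
from h import *
s=manip.get_state();print(s['qpos'],s['position'],s['contact_force'],q2R(s['ee_rot']).round(3))"
```

```text
clock: 12.38
position: [0.5517, -0.2462, 0.1579]
ee_rot: [-0.0, 0.922, 0.387, -0.0]
contact_force: [0.2, 0.0, 0.2]
width: 0.0499
gripper_force: 0.0
clock: 13.3
position: [0.5519, -0.2462, 0.1582]
ee_rot: [-0.0, 0.986, 0.164, -0.0]
contact_force: [-0.1, -0.3, -2.0]
width: 0.0279
gripper_force: 19.8
[-5.34598423e-01  3.81887465e-01  1.58209595e+00 -3.74152994e-04
  1.17814755e+00  7.06066471e-01] [ 0.5518501  -0.24624203  0.15820943] [-0.07621252 -0.25723057 -1.97987676] [[ 0.946  0.324 -0.001]
 [ 0.324 -0.946 -0.   ]
 [-0.001 -0.    -1.   ]]
```

```bash
python3 -m pendant '[{"dx":0,"dy":0,"dz":0,"rx":0,"ry":0,"rz":0,"hand":0.02},{"dx":0,"dy":0,"dz":0,"rx":0,"ry":0,"rz":0,"hand":0.02},{"dx":0,"dy":0,"dz":-0.01,"rx":0,"ry":0,"rz":0,"hand":0.02},{"dx":0,"dy":0,"dz":-0.02,"rx":0,"ry":0,"rz":0,"hand":0.02},{"dx":0,"dy":0,"dz":-0.03,"rx":0,"ry":0,"rz":0,"hand":0.02},{"dx":0,"dy":0,"dz":-0.03,"rx":0,"ry":0,"rz":0,"hand":0.02},{"dx":0,"dy":0,"dz":-0.03,"rx":0,"ry":0,"rz":0,"hand":0.02},{"dx":0,"dy":0,"dz":-0.03,"rx":0,"ry":0,"rz":0,"hand":0.02},{"dx":0,"dy":0,"dz":-0.02,"rx":0,"ry":0,"rz":0,"hand":0.02},{"dx":0,"dy":0,"dz":0,"rx":0,"ry":0,"rz":0,"hand":0.02}]' 60; python3 -m pendant '[{"dx":0.0018,"dy":-0.0182,"dz":0,"rx":0,"ry":0,"rz":0,"hand":0.02},{"dx":0.0028,"dy":-0.028,"dz":0,"rx":0,"ry":0,"rz":0,"hand":0.02},{"dx":0.0036,"dy":-0.037,"dz":0,"rx":0,"ry":0,"rz":0,"hand":0.02},{"dx":0.0036,"dy":-0.037,"dz":0,"rx":0,"ry":0,"rz":0,"hand":0.02},{"dx":0.0036,"dy":-0.037,"dz":0,"rx":0,"ry":0,"rz":0,"hand":0.02},{"dx":0.0036,"dy":-0.037,"dz":0,"rx":0,"ry":0,"rz":0,"hand":0.02},{"dx":0.0036,"dy":-0.037,"dz":0,"rx":0,"ry":0,"rz":0,"hand":0.02},{"dx":0.0036,"dy":-0.037,"dz":0,"rx":0,"ry":0,"rz":0,"hand":0.02},{"dx":0.0036,"dy":-0.037,"dz":0,"rx":0,"ry":0,"rz":0,"hand":0.02},{"dx":0.0036,"dy":-0.037,"dz":0,"rx":0,"ry":0,"rz":0,"hand":0.02},{"dx":0.0036,"dy":-0.037,"dz":0,"rx":0,"ry":0,"rz":0,"hand":0.02},{"dx":0.0028,"dy":-0.025,"dz":0,"rx":0,"ry":0,"rz":0,"hand":0.02}]';python3 -m pendant '[{"dx":0,"dy":0,"dz":0,"rx":0,"ry":0,"rz":0,"hand":0.02},{"dx":0,"dy":0,"dz":0,"rx":0,"ry":0,"rz":0,"hand":0.02},{"dx":0,"dy":0,"dz":0,"rx":0,"ry":0,"rz":0,"hand":0.02},{"dx":0,"dy":0,"dz":0,"rx":0,"ry":0,"rz":0,"hand":0.02}]'; python3 - <<'E'
from fit import *
d=grab('wrist','w5');sc=grab('scene','s5');s=manip.get_state();p=s['position'];print(p,s['contact_force'],q2R(s['ee_rot']).round(4))
t=p-np.array([0,0,.141])
overlay(d,[((.4586,.1491),.016,.105,(0,255,0)),(t[:2],.022,t[2]+.045,(0,255,255)),(t[:2],.010,t[2]+.006,(0,0,255))],200,70,240,170,3.3,'a')
u,v=proj(sc,t)[0].astype(int)
overlay(sc,[((.4586,.1491),.016,.105,(0,255,0)),(t[:2],.022,t[2]+.045,(0,255,255)),(t[:2],.01,t[2]+.006,(0,0,255)),(p[:2],.016,t[2]+.172,(255,0,255))],u-70,v-80,140,150,3.8,'b')
a,b=cv2.imread('pics/a.png'),cv2.imread('pics/b.png')
h=max(a.shape[0],b.shape[0]);f=lambda i:cv2.copyMakeBorder(i,0,h-i.shape[0],0,0,0)
m=np.hstack([f(a),f(b)]);k=min(800/m.shape[1],600/m.shape[0]);cv2.imwrite('pics/ab2.png',cv2.resize(m,None,fx=k,fy=k))
E
```

```text
clock: 14.13
position: [0.5538, -0.2469, 0.3342]
ee_rot: [0.003, 0.986, 0.164, 0.004]
contact_force: [1.6, -0.4, -3.5]
width: 0.0271
gripper_force: 59.9
clock: 15.13
position: [0.4556, 0.1523, 0.3264]
ee_rot: [-0.001, 0.986, 0.165, -0.002]
contact_force: [1.1, 0.4, -5.5]
width: 0.027
gripper_force: 60.2
clock: 15.47
position: [0.4585, 0.1483, 0.3275]
ee_rot: [0.0, 0.987, 0.164, -0.001]
contact_force: [0.8, -0.6, -4.3]
width: 0.0273
gripper_force: 60.6
[0.45888708 0.1481522  0.32799703] [-0.30351139 -0.37470843 -4.39089666] [[ 9.466e-01  3.223e-01 -9.000e-04]
 [ 3.223e-01 -9.466e-01 -5.000e-04]
 [-1.000e-03  2.000e-04 -1.000e+00]]
```

View pics/ab2.png

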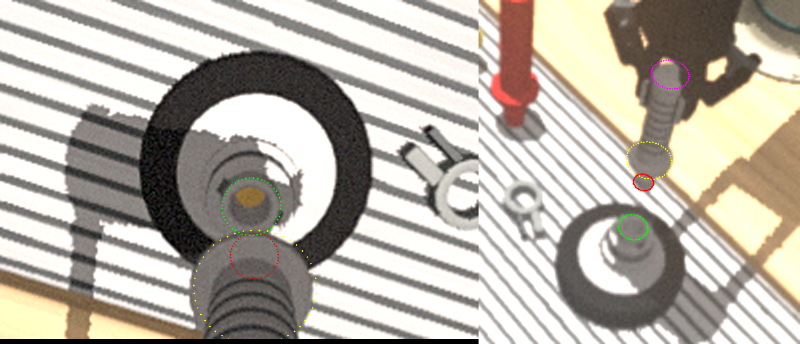

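The collar overlay matches, so the handle hangs straight, and the socket is clear with the sleeve back. Now I descend to just above the mouth.

```bash
python3 -m pendant '[{"dx":0.0002,"dy":-0.0009,"dz":0.02,"rx":0,"ry":0,"rz":0,"hand":0.02},{"dx":0,"dy":0,"dz":0.02,"rx":0,"ry":0,"rz":0,"hand":0.02},{"dx":0,"dy":0,"dz":0.015,"rx":0,"ry":0,"rz":0,"hand":0.02},{"dx":0,"dy":0,"dz":0.01,"rx":0,"ry":0,"rz":0,"hand":0.02},{"dx":0,"dy":0,"dz":0.005,"rx":0,"ry":0,"rz":0,"hand":0.02},{"dx":0,"dy":0,"dz":0,"rx":0,"ry":0,"rz":0,"hand":0.02},{"dx":0,"dy":0,"dz":0,"rx":0,"ry":0,"rz":0,"hand":0.02},{"dx":0,"dy":0,"dz":0,"rx":0,"ry":0,"rz":0,"hand":0.02}]'; python3 -c "
from h import *
s=manip.get_state();print(s['position'],s['contact_force'],s['moment'])"
```

```text
clock: 16.23
position: [0.4596, 0.15, 0.2595]
ee_rot: [0.0, 0.986, 0.164, 0.001]
contact_force: [0.9, 0.3, -4.5]
width: 0.027
gripper_force: 60.6
[0.45957188 0.14998796 0.25950375] [ 0.94254038  0.30194131 -4.53119497] [-0.01552904  0.01098922 -0.00629305]
```

```bash
python3 -m pendant '[{"dx":-0.0011,"dy":0.0005,"dz":0.003,"rx":0,"ry":0,"rz":0,"hand":0.02},{"dx":0,"dy":0,"dz":0.003,"rx":0,"ry":0,"rz":0,"hand":0.02},{"dx":0,"dy":0,"dz":0.003,"rx":0,"ry":0,"rz":0,"hand":0.02},{"dx":0,"dy":0,"dz":0.003,"rx":0,"ry":0,"rz":0,"hand":0.02},{"dx":0,"dy":0,"dz":0,"rx":0,"ry":0,"rz":0,"hand":0.02},{"dx":0,"dy":0,"dz":0,"rx":0,"ry":0,"rz":0,"hand":0.02}]'; python3 -m pendant '[{"dx":0,"dy":0,"dz":0.002,"rx":0,"ry":0,"rz":0,"hand":0.02},{"dx":0,"dy":0,"dz":0.002,"rx":0,"ry":0,"rz":0,"hand":0.02},{"dx":0,"dy":0,"dz":0,"rx":0,"ry":0,"rz":0,"hand":0.02},{"dx":0,"dy":0,"dz":0,"rx":0,"ry":0,"rz":0,"hand":0.02}]'
```

```text
clock: 16.73
position: [0.4577, 0.1492, 0.2462]
ee_rot: [0.0, 0.986, 0.164, -0.0]
contact_force: [0.2, 0.8, -4.1]
width: 0.0271
gripper_force: 60.6
clock: 17.07
position: [0.4578, 0.1492, 0.2423]
ee_rot: [0.0, 0.986, 0.164, -0.0]
contact_force: [0.5, 1.1, -5.5]
width: 0.027
gripper_force: 60.6
```

Tip is near 0.101 with no contact yet. I'll correct about 0.7 mm in x and continue down.

```bash
python3 -m pendant '[{"dx":0.0006,"dy":0.0002,"dz":0.002,"rx":0,"ry":0,"rz":0,"hand":0.02},{"dx":0,"dy":0,"dz":0.002,"rx":0,"ry":0,"rz":0,"hand":0.02},{"dx":0,"dy":0,"dz":0,"rx":0,"ry":0,"rz":0,"hand":0.02},{"dx":0,"dy":0,"dz":0,"rx":0,"ry":0,"rz":0,"hand":0.02}]'; python3 -m pendant '[{"dx":0,"dy":0,"dz":0.002,"rx":0,"ry":0,"rz":0,"hand":0.02},{"dx":0,"dy":0,"dz":0.002,"rx":0,"ry":0,"rz":0,"hand":0.02},{"dx":0,"dy":0,"dz":0,"rx":0,"ry":0,"rz":0,"hand":0.02},{"dx":0,"dy":0,"dz":0,"rx":0,"ry":0,"rz":0,"hand":0.02}]'
```

```text
clock: 17.4
position: [0.4584, 0.1492, 0.2383]
ee_rot: [0.0, 0.986, 0.164, -0.0]
contact_force: [-0.1, 0.2, -4.5]
width: 0.0271
gripper_force: 60.6
clock: 17.73
position: [0.4584, 0.1492, 0.2343]
ee_rot: [0.0, 0.986, 0.164, -0.0]
contact_force: [0.1, 0.2, -4.7]
width: 0.0272
gripper_force: 60.6
```

```bash
python3 -m pendant '[{"dx":0,"dy":0,"dz":0.0025,"rx":0,"ry":0,"rz":0,"hand":0.02},{"dx":0,"dy":0,"dz":0.0025,"rx":0,"ry":0,"rz":0,"hand":0.02},{"dx":0,"dy":0,"dz":0.0025,"rx":0,"ry":0,"rz":0,"hand":0.02},{"dx":0,"dy":0,"dz":0,"rx":0,"ry":0,"rz":0,"hand":0.02}]'; python3 -m pendant '[{"dx":0,"dy":0,"dz":0.0025,"rx":0,"ry":0,"rz":0,"hand":0.02},{"dx":0,"dy":0,"dz":0.0025,"rx":0,"ry":0,"rz":0,"hand":0.02},{"dx":0,"dy":0,"dz":0.0025,"rx":0,"ry":0,"rz":0,"hand":0.02},{"dx":0,"dy":0,"dz":0.0025,"rx":0,"ry":0,"rz":0,"hand":0.02},{"dx":0,"dy":0,"dz":0.0025,"rx":0,"ry":0,"rz":0,"hand":0.02},{"dx":0,"dy":0,"dz":0,"rx":0,"ry":0,"rz":0,"hand":0.02}]'
```

```text
clock: 18.07
position: [0.4581, 0.1492, 0.2263]
ee_rot: [-0.0, 0.986, 0.164, -0.001]
contact_force: [0.6, 1.2, -5.1]
width: 0.0271
gripper_force: 60.6
clock: 18.57
position: [0.4581, 0.1491, 0.2138]
ee_rot: [0.0, 0.986, 0.164, -0.001]
contact_force: [-0.1, -0.9, -4.5]
width: 0.0272
gripper_force: 60.6
```

Tip is about 0.073. From here I press onto the plunger in small steps.

```bash
python3 -m pendant '[{"dx":0,"dy":0,"dz":0.002,"rx":0,"ry":0,"rz":0,"hand":0.02},{"dx":0,"dy":0,"dz":0.002,"rx":0,"ry":0,"rz":0,"hand":0.02},{"dx":0,"dy":0,"dz":0.002,"rx":0,"ry":0,"rz":0,"hand":0.02},{"dx":0,"dy":0,"dz":0,"rx":0,"ry":0,"rz":0,"hand":0.02}]'; python3 -m pendant '[{"dx":0,"dy":0,"dz":0.002,"rx":0,"ry":0,"rz":0,"hand":0.02},{"dx":0,"dy":0,"dz":0.001,"rx":0,"ry":0,"rz":0,"hand":0.02},{"dx":0,"dy":0,"dz":0,"rx":0,"ry":0,"rz":0,"hand":0.02}]'; python3 -m pendant '[{"dx":0,"dy":0,"dz":0.001,"rx":0,"ry":0,"rz":0,"hand":0.02},{"dx":0,"dy":0,"dz":0,"rx":0,"ry":0,"rz":0,"hand":0.02}]'
```

```text
clock: 18.9
position: [0.4583, 0.1492, 0.208]
ee_rot: [0.0, 0.986, 0.164, -0.0]
contact_force: [0.1, -0.3, -4.4]
width: 0.0269
gripper_force: 60.6
clock: 19.15
position: [0.4589, 0.1493, 0.2065]
ee_rot: [0.0, 0.986, 0.164, 0.001]
contact_force: [-1.9, -0.7, 4.0]
width: 0.0274
gripper_force: 61.4
clock: 19.32
position: [0.4589, 0.1493, 0.2058]
ee_rot: [0.0, 0.986, 0.164, 0.001]
contact_force: [-1.3, -0.5, 5.6]
width: 0.027
gripper_force: 61.6
```

```bash
python3 -m pendant '[{"dx":0,"dy":0,"dz":0.001,"rx":0,"ry":0,"rz":0,"hand":0.02},{"dx":0,"dy":0,"dz":0.001,"rx":0,"ry":0,"rz":0,"hand":0.02},{"dx":0,"dy":0,"dz":0,"rx":0,"ry":0,"rz":0,"hand":0.02}]'; python3 -m pendant '[{"dx":0,"dy":0,"dz":0.001,"rx":0,"ry":0,"rz":0,"hand":0.02},{"dx":0,"dy":0,"dz":0,"rx":0,"ry":0,"rz":0,"hand":0.02}]'
```

```text
clock: 19.57
position: [0.4589, 0.1493, 0.204]
ee_rot: [0.0, 0.986, 0.164, 0.001]
contact_force: [-2.8, -0.1, 6.2]
width: 0.0272
gripper_force: 61.7
clock: 19.73
position: [0.4588, 0.1493, 0.2027]
ee_rot: [0.0, 0.986, 0.164, 0.001]
contact_force: [-0.6, -0.6, 2.6]
width: 0.0271
gripper_force: 61.3
```

```bash
python3 -m pendant '[{"dx":0,"dy":0,"dz":0.001,"rx":0,"ry":0,"rz":0,"hand":0.02},{"dx":0,"dy":0,"dz":0,"rx":0,"ry":0,"rz":0,"hand":0.02},{"dx":0,"dy":0,"dz":0,"rx":0,"ry":0,"rz":0,"hand":0.02}]'; python3 -m pendant '[{"dx":0,"dy":0,"dz":0.001,"rx":0,"ry":0,"rz":0,"hand":0.02},{"dx":0,"dy":0,"dz":0,"rx":0,"ry":0,"rz":0,"hand":0.02}]'
```

```text
clock: 19.98
position: [0.4589, 0.1493, 0.2014]
ee_rot: [0.0, 0.986, 0.164, 0.001]
contact_force: [-2.5, -0.7, 5.5]
width: 0.027
gripper_force: 61.4
clock: 20.15
position: [0.4591, 0.1493, 0.2011]
ee_rot: [0.0, 0.986, 0.164, 0.001]
contact_force: [-2.1, 0.1, 9.8]
width: 0.027
gripper_force: 62.0
```

```bash
python3 - <<'E'
from fit import *
sc=grab('scene','s6');a=load('s5');c=(.4586,.1491)
u,v=proj(sc,[*c,.09])[0].astype(int)
for d,n in((a,'a'),(sc,'b')): overlay(d,[(c,.025,.097,(0,0,255)),(c,.025,.088,(0,255,255))],u-40,v-45,80,90,5,n)
cv2.imwrite('pics/ab3.png',np.hstack([cv2.imread('pics/a.png'),cv2.imread('pics/b.png')]))
E
```

```text
(no output)
```

View pics/ab3.png

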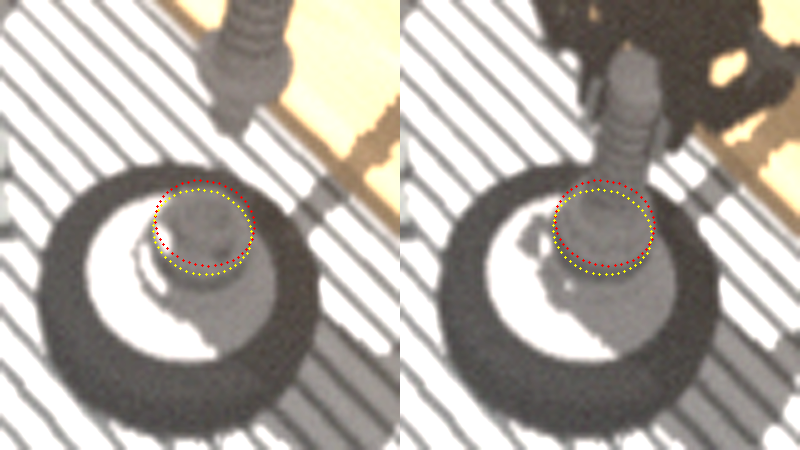

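The sleeve looks higher than before, but the picture isn't conclusive, so I'll do a gentle pull test.

```bash
python3 -m pendant '[{"dx":0,"dy":0,"dz":-0.003,"rx":0,"ry":0,"rz":0,"hand":0.02},{"dx":0,"dy":0,"dz":-0.002,"rx":0,"ry":0,"rz":0,"hand":0.02},{"dx":0,"dy":0,"dz":0,"rx":0,"ry":0,"rz":0,"hand":0.02}]'; python3 -m pendant '[{"dx":0,"dy":0,"dz":-0.002,"rx":0,"ry":0,"rz":0,"hand":0.02},{"dx":0,"dy":0,"dz":-0.001,"rx":0,"ry":0,"rz":0,"hand":0.02},{"dx":0,"dy":0,"dz":0,"rx":0,"ry":0,"rz":0,"hand":0.02}]'; python3 -m pendant '[{"dx":0,"dy":0,"dz":-0.002,"rx":0,"ry":0,"rz":0,"hand":0.02},{"dx":0,"dy":0,"dz":0,"rx":0,"ry":0,"rz":0,"hand":0.02}]'
```

```text
clock: 20.45
position: [0.4585, 0.1492, 0.2041]
ee_rot: [0.0, 0.986, 0.164, -0.0]
contact_force: [-0.5, 0.1, -4.6]
width: 0.0271
gripper_force: 60.6
clock: 20.7
position: [0.4585, 0.1492, 0.2072]
ee_rot: [0.0, 0.986, 0.164, -0.0]
contact_force: [-0.0, 0.5, -4.6]
width: 0.0269
gripper_force: 60.6
clock: 20.87
position: [0.458, 0.1491, 0.2083]
ee_rot: [0.0, 0.986, 0.164, -0.001]
contact_force: [1.5, 0.1, -12.9]
width: 0.027
gripper_force: 60.8
```

It's locked: the pull meets resistance after about 7 mm of play. I'll seat the handle again and release.

```bash
python3 -m pendant '[{"dx":0,"dy":0,"dz":0.003,"rx":0,"ry":0,"rz":0,"hand":0.02},{"dx":0,"dy":0,"dz":0.003,"rx":0,"ry":0,"rz":0,"hand":0.02},{"dx":0,"dy":0,"dz":0.002,"rx":0,"ry":0,"rz":0,"hand":0.02},{"dx":0,"dy":0,"dz":0.001,"rx":0,"ry":0,"rz":0,"hand":0.02},{"dx":0,"dy":0,"dz":0,"rx":0,"ry":0,"rz":0,"hand":0.02},{"dx":0,"dy":0,"dz":0,"rx":0,"ry":0,"rz":0,"hand":0.02}]'; python3 -m pendant '[{"dx":0,"dy":0,"dz":0,"rx":0,"ry":0,"rz":0,"hand":0.03},{"dx":0,"dy":0,"dz":0,"rx":0,"ry":0,"rz":0,"hand":0.04},{"dx":0,"dy":0,"dz":0,"rx":0,"ry":0,"rz":0,"hand":0.06},{"dx":0,"dy":0,"dz":0,"rx":0,"ry":0,"rz":0,"hand":0.07},{"dx":0,"dy":0,"dz":0,"rx":0,"ry":0,"rz":0,"hand":0.08},{"dx":0,"dy":0,"dz":0,"rx":0,"ry":0,"rz":0,"hand":0.08},{"dx":0,"dy":0,"dz":-0.01,"rx":0,"ry":0,"rz":0,"hand":0.08},{"dx":0,"dy":0,"dz":-0.03,"rx":0,"ry":0,"rz":0,"hand":0.08},{"dx":0,"dy":0,"dz":-0.04,"rx":0,"ry":0,"rz":0,"hand":0.08},{"dx":0,"dy":0,"dz":-0.04,"rx":0,"ry":0,"rz":0,"hand":0.08},{"dx":0,"dy":0,"dz":-0.03,"rx":0,"ry":0,"rz":0,"hand":0.08},{"dx":0,"dy":0,"dz":0,"rx":0,"ry":0,"rz":0,"hand":0.08}]'; python3 - <<'E'
from fit import *
sc=grab('scene','s7');w=grab('wrist','w7');c=(.4586,.1491)
u,v=proj(sc,[*c,.12])[0].astype(int);m=proj(w,[*c,.18])[0].astype(int)
it=[(c,.025,.097,(0,0,255)),(c,.022,.106,(0,255,255)),(c,.016,.232,(0,255,0))]
overlay(sc,it,u-45,v-60,90,120,4.4,'a');overlay(w,it,max(0,min(550,m[0]-45)),max(0,min(280,m[1]-60)),90,120,4.4,'b')
cv2.imwrite('pics/ab4.png',np.hstack([cv2.imread('pics/a.png'),cv2.imread('pics/b.png')]))
E
```

```text
clock: 21.37
position: [0.4589, 0.1492, 0.2018]
ee_rot: [0.0, 0.986, 0.164, 0.001]
contact_force: [-2.1, -0.6, 4.8]
width: 0.0273
gripper_force: 62.4
clock: 22.37
position: [0.4614, 0.1498, 0.3582]
ee_rot: [-0.0, 0.986, 0.164, 0.007]
contact_force: [1.3, 0.0, 0.3]
width: 0.0801
gripper_force: 0.0
```

View pics/ab4.png

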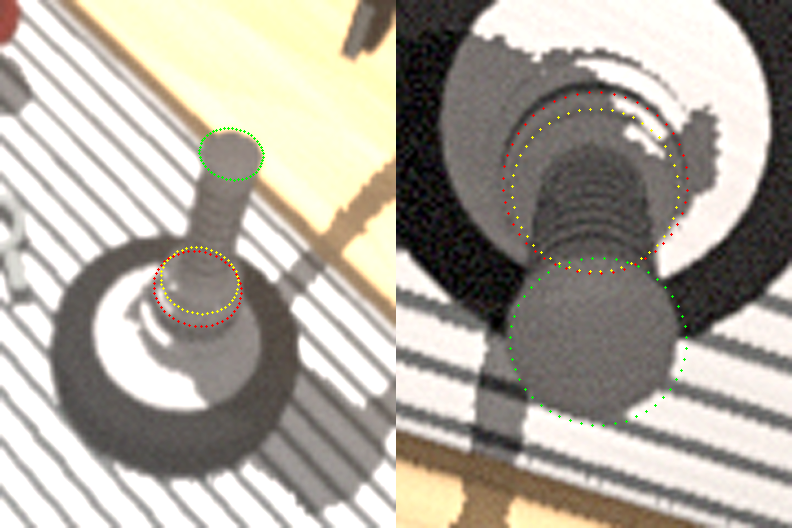

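The released handle stands upright at the predicted height, and the sleeve's outline matches its forward position (red circle). I'm handing it in.

```bash
python3 -c "
from rig import manip
print(manip.sign_off())"
```

```text
the job is handed in; nothing more can be done
None
```

The job is handed in: the chrome handle stands upright and locked in the socket with the sleeve forward again. A pull test confirmed the lock, insertion stayed at about 15 N by the wrist readings, and it took about 22 s; the hand-in returned no verdict.

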